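Find the hidden catch of the laser controller's battery cover

TASK

One of the four look-alike flush plates on top of the laser controller is the hidden catch of its orange battery cover: feel for it with your fingertips, pressing the plates gently without forcing the ones that resist, until one gives way and the cover springs ajar, and then push the cover fully open by its tall upright end so that the two cells lie bare. Only touch and push, do not pick anything up, leave everything else standing where it is, and finish with the hand clear.

Things in the scene. Friction and masses are not known exactly. Their poses are not given: they have to be found in the camera images.
- unit: Laser controller, dark grey, 240 (x) x 300 (y) x 100 mm high, fixed to the table. Origin: centre of its underside; x from its light front (facing the robot) to its back, y to its left seen from the front, z up. On its flat level top panel: four square plates in a row near the front, an orange battery cover behind them on the -y side.
- plate1 (a point): Centre of the top of plate 1 of 4: mid-grey, 46 x 46 mm, flush with the darker panel, sides along the unit's x and y, 1.5 mm gap round it; at x -50, y -99, z 100 mm in the unit's frame. One of the four plates is the sprung catch, the others firm blanks; they look alike and which is the catch changes every time.
- plate2 (a point): Centre of the top of plate 2 of 4: mid-grey, 46 x 46 mm, flush with the darker panel, sides along the unit's x and y, 1.5 mm gap round it; at x -50, y -33, z 100 mm in the unit's frame. One of the four plates is the sprung catch, the others firm blanks; they look alike and which is the catch changes every time.
- plate3 (a point): Centre of the top of plate 3 of 4: mid-grey, 46 x 46 mm, flush with the darker panel, sides along the unit's x and y, 1.5 mm gap round it; at x -50, y 33, z 100 mm in the unit's frame. One of the four plates is the sprung catch, the others firm blanks; they look alike and which is the catch changes every time.
- plate4 (a point): Centre of the top of plate 4 of 4: mid-grey, 46 x 46 mm, flush with the darker panel, sides along the unit's x and y, 1.5 mm gap round it; at x -50, y 99, z 100 mm in the unit's frame. One of the four plates is the sprung catch, the others firm blanks; they look alike and which is the catch changes every time.
- catch (a joint): How far the catch plate is pressed down, m: 0 = flush, 0.005 = at its stop. It gives from about 1.3 N and needs about 3.8 N at the stop; it frees the cover once pressed 0.003, and springs back when let go.
- cover (a joint): How far the battery cover has slid towards the unit's +y, m: 0 = closed and locked, 0.052 = fully open at its stop. When the catch frees it, a spring slides it about 0.017 open; from there a push of about 1 to 3 N slides it on and it stays where it is left.
- cover_face (a point): Centre of the cover's tall upright end face, which looks to the unit's -y: push here towards the unit's +y. Moves with the cover; closed, it is at x 45, y -101, z 112.5 mm in the unit's frame. The face is 90 mm wide in x, from 1.5 to 23.5 mm above the panel. The panel before it is bare.
- cover_mid (a point): Centre of the orange cover's underside: a wedge 90 (x) x 62 (y) mm, sliding 1.5 mm above the panel, 22 mm high at its -y end and sloping down to 4 mm at its +y end. Moves with the cover. Two aluminium guide rails, 6 mm wide, 7 mm high, flank it at x -5 and 95 mm in the unit's frame, from y -105 to 12 mm.
- blank1 (a joint): How far one of the three blank plates (at any of the four places) is pressed down, m: 0 = flush. Backed with firm rubber, it yields 0.001 at 6 N and should not be forced.
- blank2 (a joint): How far one of the three blank plates (at any of the four places) is pressed down, m: 0 = flush. Backed with firm rubber, it yields 0.001 at 6 N and should not be forced.
- blank3 (a joint): How far one of the three blank plates (at any of the four places) is pressed down, m: 0 = flush. Backed with firm rubber, it yields 0.001 at 6 N and should not be forced.
- lens_case: Bystander: white plastic lens case, 45 x 45 x 18 mm, lying on the unit's top panel behind the plates. Origin at the centre of its underside.
- lens_mount: Bystander: black lens mount, 48 mm tall, on a 34 x 40 mm foot, standing on the unit's top panel behind the plates. Origin at the centre of its underside.
- carton: Bystander: cardboard carton 110 x 80 x 50 mm on the table. Origin at the centre of its underside.
- lens_ring: Bystander: black lens retaining ring, 40 mm across, 14 mm high, on the table. Origin at the centre of its underside.
- driver: Bystander: screwdriver with a blue handle lying on the table.
- spare_mount: Bystander: black lens mount, 48 mm tall, on the table. Origin at the centre of its underside.
- post: Bystander: upright steel post, 12.6 mm across, 75 mm tall, on the table. Origin at the centre of its underside.

How it is judged:
On the way, in this order (a step that is already met when the one before it is completed fails the run):
1. the catch plate has been pressed in far enough to free the cover (2.8 mm) (value of joint catch above 0.0028 m), for 0.05 s.
2. the cover has been pushed fully open (within 6 mm of its stop) (value of joint cover above 0.046 m), for 0.2 s.
At the end, for the whole second after the job is handed in: The cover is open to within 6 mm of its stop (more than 46 of 52 mm), the catch plate has sprung back flush (within 1.5 mm), and no bystander is more than 20 mm from where it stood (value of joint cover above 0.046 m and value of joint catch below 0.0015 m and distance of each of lens_case, lens_mount, carton, lens_ring, driver, spare_mount, post from where it was at the start of the episode below 0.02 m); the robot touches nothing.
It fails at once if a bystander is shifted by more than 20 mm, lifted or carried (distance of any of lens_case, lens_mount, carton, lens_ring, driver, spare_mount, post from where it was at the start of the episode above 0.02 m).
It fails at once if a blank plate is forced in by more than 6 mm (over 35 N) (value of joint any of blank1, blank2, blank3 above 0.006 m).
It also fails if it takes over 64 s, if anything falls off the work surface, if the arm or the gripper's body presses on something with over 40 N, if the wrist force passes 120 N, or if a joint passes its speed limit or range.

ROBOT

A 6-joint arm with a two-finger parallel gripper is mounted at the origin on the work surface. World frame = base frame: x ahead of the robot, y to its left, z up, the work surface at z = 0. Lengths are in m, angles in rad, forces in N, time in s.
With the tool pointing down it reaches from about 0.35 to 0.85 m from the base axis. Payload 8.1 kg.
Tool frame: the origin (TCP) lies on the centre line of the jaws, within the pads' length; the fingertips stand 14 mm ahead of it and the grasp point (between the pads) lies 5 mm behind it; z points along the fingers, y is the line along which they close (so a half turn about z gives the same grasp; the last joint's range is limited). The gripper opens to 85 mm and grips with 20 to 120 N. Pads are 22 mm wide; open, the fingers measure 114 mm over their backs; the gripper's body (76 mm by 85 mm) begins 54 mm behind the grasp point. The pads swing forward as they close: fully open they stand 13 mm farther back than shut.
Start: joints at [-1.421, 0.13, 1.488, -0, 1.523, -0.085], TCP at [0.14, -0.584, 0.245] pointing down, gripper open.
Joint ranges: [-2.96, 2.96], [-0.89, 2.26], [0.02, 2.5], [-1.34, 4.48], [0, 2.73], [-2.66, 2.66]. Speed limits (rad/s): [2.39, 2.39, 2.79, 3.14, 3.14, 3.14].

INTERFACE

Orientations are given as [roll, pitch, yaw] about the fixed x, y, z axes, in that order (R = Rz(yaw) Ry(pitch) Rx(roll)).
In Python, from bench import * gives the robot as it stands. Calls block until the motion is done:
- reach(position, orientation): joint-space move of the TCP to a pose.
- move_l(position, rate=0.15, rot=None, f_stop=None): straight line of the TCP; rot=None keeps the orientation; rate is the mean speed in m/s. With f_stop (N) it stops when the force on the tool has changed by that much, and returns True; else False.
- move_j(angles): joint-space move.
- grip(opening, grip_force=None): finger opening in m; grip_force is the grip in N (None keeps the last); returns when the fingers have stopped.
- pause(seconds).
- solve_ik(position, orientation): joint angles nearest the present ones, or None.
- get_state(): the state.
- get_image(name): name is "side" or "top" or "wrist"; returns a dict with "image" (384x512x3 uint8, red, green, blue), "fovy" (degrees; the focal length in pixels is half the picture's height over the tangent of half this angle, whatever the lens; pixels are square), "cx", "cy" (the principal point, pixels), "R" (3x3) and "t" (3): a world point X has camera coordinates R X + t. Camera axes: x right, y down, z forward; pixel columns grow to the right and rows downward; lengths in m; the calibration is good to about 2 mm. A picture is of the moment at which its call begins. There is no depth.
A pose or a line that the arm cannot do raises PlanningError and nothing moves.
- close_job(): hands the job in; it is judged then, once.
The state is a dict: "clock": time; "qpos": joint angles; "qvel": joint speeds; "effort": joint torques, N m; "position": TCP position; "tool_rot": TCP orientation; "wrist_force": force on the tool from outside, world axes, zero at the start; "torque": the same for the moment, N m; "width": finger opening in m; "grip_force": force on a finger pad.
Only numpy, scipy, OpenCV 4.12 (cv2) and the standard library are available. Lean on these libraries where they do the work, as an engineer would, in place of code of your own. Each camera call takes 0.05 s, during which the arm holds its last target. There are 200 camera calls.

## Working session

There is one attempt and no reset: what is moved stays moved. The work goes in short steps, each a Python script; the robot and the scene stay as the last script left them, time stands still between calls to the robot, and variables do not carry over. Pictures are saved under pics/ and viewed, at most 10 in all, crops included, and the job is handed in when it is done.

```bash
mkdir -p pics; python3 - <<'E'
from bench import *
import cv2,pickle
d={}
for n in("side","top"):
    g=get_image(n);d[n]=g;cv2.imwrite(f"pics/{n}0.png",cv2.resize(g["image"][:,:,::-1],(800,600),interpolation=cv2.INTER_CUBIC))
    print(n,g["fovy"],g["cx"],g["cy"],g["R"],g["t"])
pickle.dump(d,open("im0.pkl","wb"))
s=get_state();print(s["clock"],s["wrist_force"],s["width"],s["tool_rot"])
E
```

```text
side 57.006329357860245 252.23861236682114 188.4427924888852 [[-0.96358622 -0.26733123 -0.00596791]
 [-0.14428034  0.53858525 -0.83012596]
 [ 0.22513282 -0.79903689 -0.55754396]] [0.45532958 0.1552406  1.01233073]
top 54.6331621630751 261.9950197952483 193.08628043884957 [[ 0.0149286  -0.99965789  0.02147658]
 [-0.99019577 -0.01776395 -0.13855245]
 [ 0.13888656 -0.01919763 -0.9901222 ]] [-0.02406824  0.48609935  1.02727353]
0.1 [ 0.56659877 -0.02727045 -1.02888724] 0.08552130148603801 [-3.13993678e+00 -1.24518511e-04  2.34786851e-01]
```

View pics/top0.png

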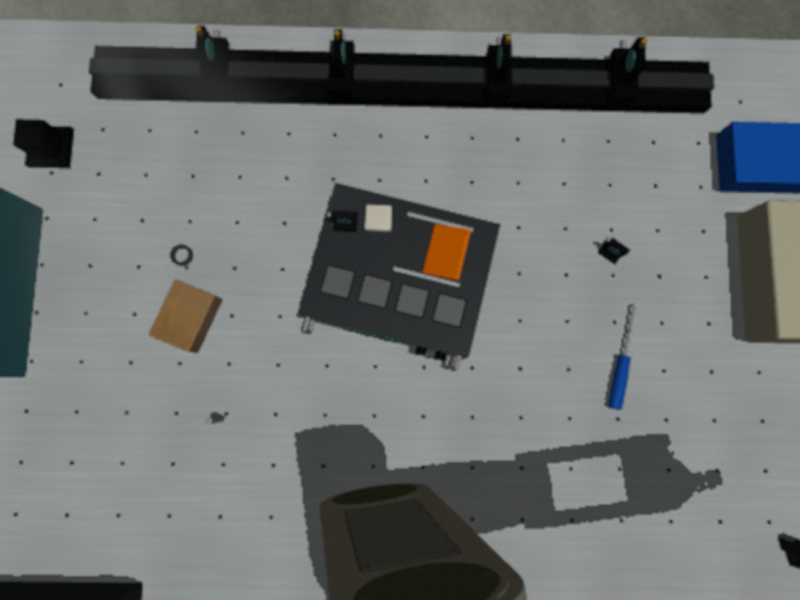

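View pics/side0.png

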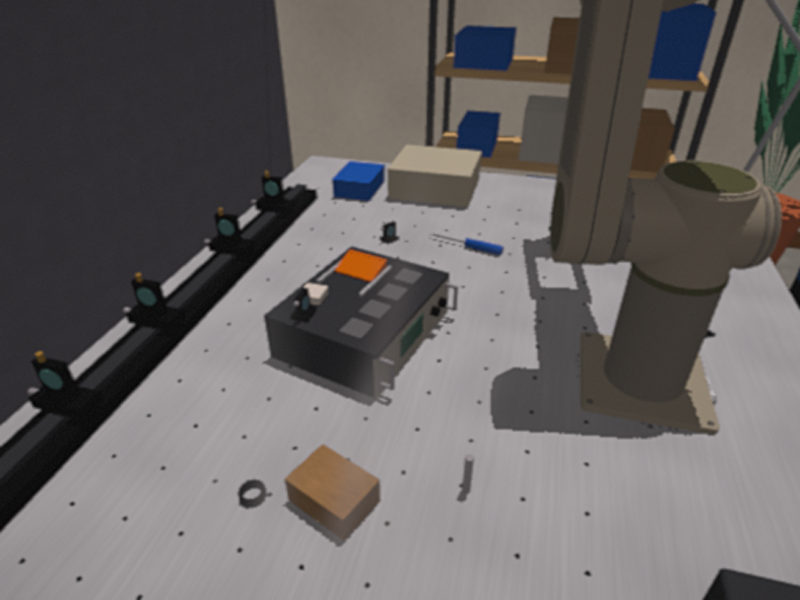

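The top view shows the unit's plates 4 to 1 at about (338,282), (375,291), (411,301) and (449,310), with the cover at (447,251). The bystanders on the panel are on its +y side at the back. The side view agrees. Next I fit the unit's pose from plate centroids in both images.

```bash
cat > fit.py <<'E'
import pickle,cv2,numpy as np
from scipy.optimize import least_squares
d=pickle.load(open("im0.pkl","rb"))
P=np.array([[-.05,y,.1] for y in(-.099,-.033,.033,.099)])
seeds={"top":[(449,310),(411,301),(375,291),(338,282)],"side":[(408,276),(391,291),(374,307),(356,327)]}
def proj(g,X):
    c=X@np.array(g["R"]).T+g["t"];f=192/np.tan(np.radians(g["fovy"]/2))
    return c[:,:2]/c[:,2:]*f+[g["cx"],g["cy"]]
obs={}
for n in seeds:
    im=cv2.cvtColor(d[n]["image"],cv2.COLOR_RGB2GRAY)
    big=cv2.resize(im,None,fx=4,fy=4,interpolation=cv2.INTER_CUBIC);o=[]
    for s in seeds[n]:
        x,y=int(s[0]*2.56),int(s[1]*2.56); r=70
        v=int(np.median(big[y-6:y+7,x-6:x+7]))
        m=np.zeros((big.shape[0]+2,big.shape[1]+2),np.uint8)
        a,_,_,_=cv2.floodFill(big.copy(),m,(x,y),255,14,14,4|cv2.FLOODFILL_FIXED_RANGE|cv2.FLOODFILL_MASK_ONLY)
        M=cv2.moments(m[1:-1,1:-1],True);o.append(((M["m10"]/M["m00"]+.5)/4-.5,(M["m01"]/M["m00"]+.5)/4-.5));print(n,v,a,np.round(o[-1],2))
    obs[n]=np.array(o)
def pose(p):
    c,s=np.cos(p[2]),np.sin(p[2]);return lambda X:X@np.array([[c,s,0],[-s,c,0],[0,0,1]])+[p[0],p[1],0]
for ns in(["top"],["side"],["top","side"]):
    r=least_squares(lambda p:np.concatenate([(proj(d[n],pose(p)(P))-obs[n]).ravel() for n in ns]),[.6,0,0])
    print(ns,r.x.round(4),np.abs(r.fun).max().round(2))
p=r.x;np.save("pose.npy",p)
print(pose(p)(np.vstack([P,[[.045,-.101,.1125]]])).round(4))
E
python3 fit.py
```

```text
top 88 4193 [287.25 198.13]
top 87 4181 [263.34 192.06]
top 86 4141 [239.48 186.  ]
top 83 4232 [215.65 179.95]
side 96 1653 [260.54 176.1 ]
side 95 1921 [251.   186.23]
side 92 2243 [239.91 197.15]
side 91 2427 [227.85 209.34]
['top'] [ 0.5363  0.0022 -0.2332] 0.01
['side'] [ 0.5377  0.003  -0.2275] 0.24
['top', 'side'] [ 0.5369  0.0025 -0.2313] 0.53
[[ 0.4656 -0.0824  0.1   ]
 [ 0.4807 -0.0182  0.1   ]
 [ 0.4958  0.0461  0.1   ]
 [ 0.511   0.1103  0.1   ]
 [ 0.5576 -0.1061  0.1125]]
```

```bash
cat > h.py <<'E'
from bench import *
import numpy as np
p=np.load("pose.npy");c,s=np.cos(p[2]),np.sin(p[2])
def W(x,y,z): return [p[0]+c*x-s*y,p[1]+s*x+c*y,z]
ROT=[np.pi,0,p[2]]
def st(tag):
    q=get_state();print(tag,round(q["clock"],2),np.round(q["position"],4),np.round(q["wrist_force"],2),flush=True);return q
E
python3 - <<'E'
from h import *
grip(0.0)
reach(W(-.05,-.099,.18),ROT); st("above")
for i,y in enumerate((-.099,-.033,.033,.099)):
    move_l(W(-.05,y,.126),rate=.12); pause(.2); st(f"plate{i+1}")
    hit=move_l(W(-.05,y,.100),rate=.012,f_stop=1.0)
    a=st(f" hit {hit}")
    if not hit: break
    z1=a["position"][2]
    if z1>.120: print("early trigger");break
    hit=move_l(W(-.05,y,z1-.0045),rate=.006,f_stop=4.0)
    b=st(f" press {hit}"); print("  depth mm",(z1-b["position"][2])*1e3)
    if z1-b["position"][2]>.0028: pause(.2)
    move_l(W(-.05,y,.126),rate=.08)
    if z1-b["position"][2]>.0028: print("CATCH",i+1);break
st("end")
import cv2
g=get_image("top")["image"][110:260,170:340,::-1];cv2.imwrite("pics/top1.png",cv2.resize(g,None,fx=4,fy=4,interpolation=cv2.INTER_CUBIC))
E
```

```text
above 3.02 [ 0.4657 -0.0831  0.1802] [-0.27 -0.65 -0.24]
plate1 3.83 [ 0.4664 -0.0827  0.1271] [-0.62  0.33  0.13]
 hit True 4.97 [ 0.4655 -0.0824  0.1134] [ 0.63 -0.2   3.52]
 press True 5.33 [ 0.4656 -0.0825  0.1128] [-1.98  0.21  6.84]
  depth mm 0.6075733807624079
plate2 6.54 [ 0.4806 -0.0188  0.126 ] [0.53 0.33 0.08]
 hit True 7.69 [ 0.4807 -0.0182  0.1134] [ 0.89 -0.44  4.03]
 press True 8.04 [ 0.4807 -0.0182  0.1128] [-1.72  0.47  7.15]
  depth mm 0.6143919746519205
plate3 9.26 [0.4957 0.0454 0.126 ] [0.05 0.1  0.37]
 hit True 10.41 [0.4956 0.0461 0.1131] [ 1.43 -0.46  0.91]
 press True 11.06 [0.4957 0.046  0.1091] [-1.73  0.79  5.27]
  depth mm 4.0467000597731175
CATCH 3
end 11.62 [0.4962 0.046  0.1266] [-1.26 -0.29 -0.17]
```

View pics/top1.png

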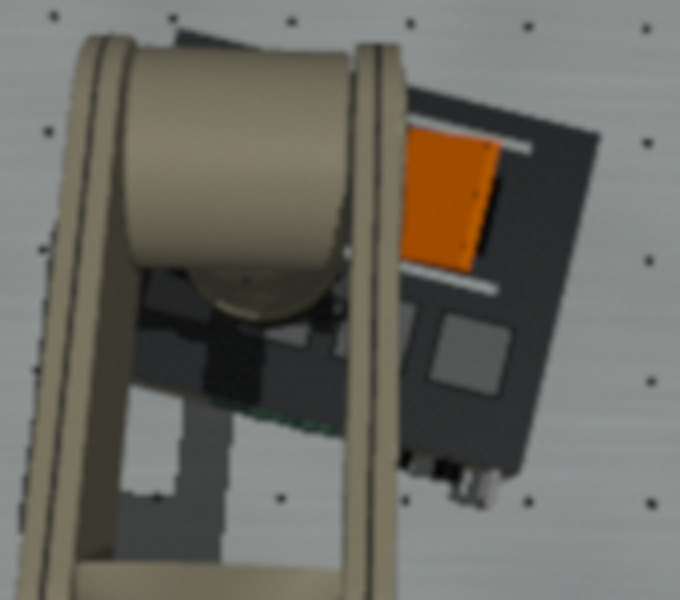

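The cover is ajar: its right edge is at about (485,205), with a dark strip of the bay bare beside it. Plate 3 is the catch. Next I push the cover by its end face.

```bash
python3 - <<'E'
from h import *
move_l(W(-.05,.033,.17),rate=.15)
move_l(W(.045,-.135,.17),rate=.2)
move_l(W(.045,-.135,.1205),rate=.1); pause(.2); st("ready")
hit=move_l(W(.045,-.035,.1205),rate=.03,f_stop=9)
q=st(f"push {hit}"); d=q["position"]-np.array(W(0,0,0)); print("unit y mm",1e3*(-s*d[0]+c*d[1]))
pause(.3); st("hold")
move_l(W(.045,-.135,.1205),rate=.1)
move_l(W(.045,-.16,.2),rate=.15)
reach(W(-.1,-.33,.25),ROT); st("clear")
import cv2
g=get_image("top")["image"][90:260,150:350,::-1];cv2.imwrite("pics/top2.png",cv2.resize(g,None,fx=3.5,fy=3.5,interpolation=cv2.INTER_CUBIC))
E
```

```text
ready 14.07 [ 0.5504 -0.1395  0.1215] [-0.07 -0.03 -0.3 ]
push True 16.25 [ 0.5662 -0.0698  0.1203] [ 0.29 -3.25  3.96]
unit y mm -63.607816300281755
hold 16.55 [ 0.566  -0.0697  0.12  ] [ 0.78 -4.03  3.12]
clear 19.04 [ 0.3644 -0.2952  0.2493] [ 0.44 -0.1   0.13]
```

View pics/top2.png

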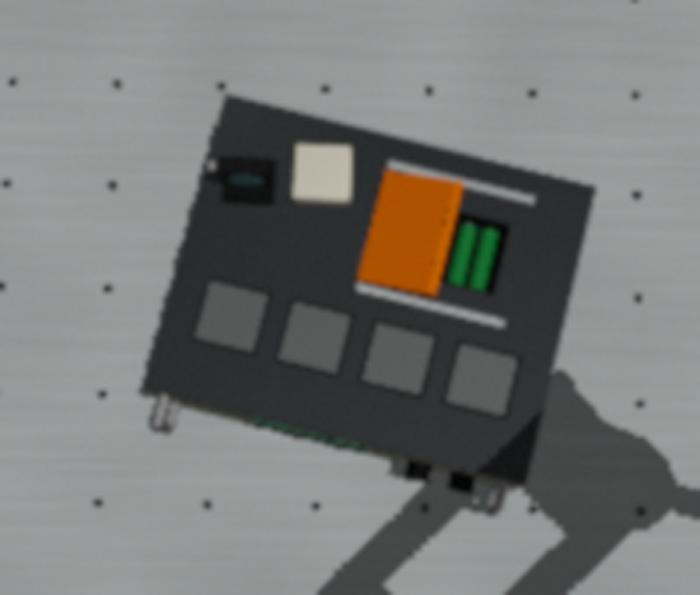

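Both cells are bare, at (462,254) and (485,258). The cover's -y end is at about (450,240). I'll check the opening numerically before handing in.

```bash
python3 - <<'E'
from h import *
import cv2
g=get_image("top");f=192/np.tan(np.radians(g["fovy"]/2))
def proj(X):
    v=np.array(X)@np.array(g["R"]).T+g["t"];return v[:,:2]/v[:,2:]*f+[g["cx"],g["cy"]]
im=cv2.GaussianBlur(g["image"],(0,0),.5).astype(np.float32)
for x in(.02,.035,.045,.055,.07):
    ys=np.arange(-.08,-.02,.0005)
    u=proj([W(x,y,.1235) for y in ys]).astype(np.float32)
    v=cv2.remap(im,u[None,:,0],u[None,:,1],cv2.INTER_LINEAR)[0]
    o=v[:,0]-v[:,2]; k=np.argmax(o>.5*o.max()); print(x,"opening mm",round((ys[k]+.101)*1e3,1))
E
```

```text
0.02 opening mm 51.0
0.035 opening mm 51.0
0.045 opening mm 51.0
0.055 opening mm 51.0
0.07 opening mm 51.5
```

```bash
python3 -c "
from bench import *
print(close_job())"
```

```text
the job is handed in; nothing more can be done
None
```

The job is handed in: plate 3 was the catch, the cover measured about 51 of 52 mm open with both cells bare, and the hand is clear; the hand-in call gave no verdict.

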